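Tip the adapter tote to its picking corner and hold it

TASK

Pick up the small white carry tote by its bar handle, lift it well clear of the bench and tip it towards its cut-down, blue-edged corner until all four loose tube adapters have slid together into that corner. Spill none, and do not disturb anything else on the bench. Finish while holding the tote by its handle, clear of the bench, still clearly tipped towards that corner and steady, so that I can pick the adapters out.

Things in the scene. Friction and masses are not known exactly. Their poses are not given: they have to be found in the camera images.
- tote: small white open carry tote, smooth inside, 240 long (its x) by 160 wide (its y), walls 65 high and 4 thick, floor 4 thick, about 0.36 kg; origin at the centre of its underside, z up. A fixed handle stands over it: two grey uprights in the middle of the end walls carry a straight bar along x, over the centre line. One corner is cut down and edged in blue. Starts standing level on the bench
- tote_grip (a point): middle of the handle bar, 135 above the tote's underside: the point to grip, fingers closing across the bar. The bar is 16 wide (y), 22 tall (124 to 146 above the underside), 224 long (x), with a black rubber sleeve in its middle and free space below. Gripped here firmly (60 N) the tote follows the hand without slipping. Same axes as the tote
- tote_pick (a point): inside of the cut-down, blue-edged picking corner, where the floor and both walls meet: 116, -76, 4 from the tote's origin in the tote's axes (its +x, -y corner); same axes as the tote. Here the walls are only 32 high, over the last 70 of the long wall and 58 of the end wall
- table: the grey laminate bench top, its surface at z = 0; it does not move. Fixed instruments stand along its back (beyond x = 0.85 m, up to 125 high) and its sides (beyond 0.48 m left and right, up to 400 high)
- adapter0: aluminium tube adapter lying loose in the tote, one of four alike: a sleeve 22 across and 18 high with a blue band and a dark bore, 14 g, standing on its flat end; origin at the centre of its lower face. Starts to slide at about 10 to 14 degrees of tilt; at 35 degrees, tipped equally towards both walls of the corner, all slide home and may come to rest in a row along a wall
- adapter1: aluminium tube adapter lying loose in the tote, one of four alike: a sleeve 22 across and 18 high with a blue band and a dark bore, 14 g, standing on its flat end; origin at the centre of its lower face. Starts to slide at about 10 to 14 degrees of tilt; at 35 degrees, tipped equally towards both walls of the corner, all slide home and may come to rest in a row along a wall
- adapter2: aluminium tube adapter lying loose in the tote, one of four alike: a sleeve 22 across and 18 high with a blue band and a dark bore, 14 g, standing on its flat end; origin at the centre of its lower face. Starts to slide at about 10 to 14 degrees of tilt; at 35 degrees, tipped equally towards both walls of the corner, all slide home and may come to rest in a row along a wall
- adapter3: aluminium tube adapter lying loose in the tote, one of four alike: a sleeve 22 across and 18 high with a blue band and a dark bore, 14 g, standing on its flat end; origin at the centre of its lower face. Starts to slide at about 10 to 14 degrees of tilt; at 35 degrees, tipped equally towards both walls of the corner, all slide home and may come to rest in a row along a wall
- cartridge_box: white and blue box of test cartridges, 130 x 75 x 48 high, loose; origin under its centre
- spare_rotor: blue six-hole centrifuge rotor, 90 across, 42 high, loose; origin under its centre
- steel_pot: open stainless pot, 96 across, 100 high, loose; origin under its centre
- meter: blue hand-held meter, 125 x 68 x 28 high, loose; origin under its centre
- wipes_canister: white canister of wipes with a blue cap, 72 across, 190 high, loose; origin under its centre
- spray_bottle: amber spray bottle with a yellow head, 72 across, 184 high, loose; origin under its centre
- tube_rack: clear rack with five capped sample tubes, 62 x 118 (y), 84 high, loose; origin under its centre
Mind the look-alikes: they are no part of the job. What is shaped like the spare_rotor but orange or red is not meant.

How it is judged:
By the outcome, as a careful person would: the job done as asked, in the order asked, and still so for the second after the job is handed in, while the arm keeps its last pose, push and grip.
It also fails if it takes over 32 s, if anything falls off the work surface, if the arm or the gripper's body presses on something with over 40 N, if the wrist force passes 120 N, or if a joint passes its speed limit or range.

ROBOT

A 6-joint arm with a two-finger parallel gripper is mounted at the origin on the work surface. World frame = base frame: x ahead of the robot, y to its left, z up, the work surface at z = 0. Lengths are in m, angles in degrees, forces in N, time in s.
With the tool pointing down it reaches from about 0.3 to 0.75 m from the base axis. Payload 8.5 kg.
Tool frame: the origin (TCP) lies midway between the tips of the shut fingers; the grasp point (between the pads) lies 19 mm behind it; z points along the fingers, y is the line along which they close (so a half turn about z gives the same grasp; the last joint's range is limited). The gripper opens to 85 mm and grips with 20 to 120 N. Pads are 22 mm wide; open, the fingers measure 114 mm over their backs; the gripper's body (76 mm by 85 mm) begins 54 mm behind the grasp point. The pads swing forward as they close: fully open they stand 13 mm farther back than shut.
Start: joints at [-81.148, 21.807, 74.336, -0, 83.858, -12.336], TCP at [0.199, -0.513, 0.231] pointing down, gripper open.
Joint ranges: [-178.18, 178.18], [-50.72, 133.34], [12.68, 142.11], [-81.47, 261.47], [9.98, 163.14], [-165.26, 165.26]. Speed limits (degrees/s): [136.94, 136.94, 180, 180, 180, 180].

INTERFACE

Orientations are given as a 3x3 rotation matrix whose columns are the frame's x, y, z axes.
In Python, from rig import env, viewer, recognise, pinpoint gives the robot as it stands.
- The arm moves only by the tool move_arm, never from a script. Its argument "plan" is text: rows parted by semicolons, each of 7 numbers parted by spaces: the shift along the tool's x, y, z in m, then the turn, a rotation vector about the tool's x, y, z in rad, then the finger opening in m, from 0 to 0.0854. A call has 1 to 12 rows; each row shifts and turns the commanded pose from where the row before left it, along the tool's axes as they then stand; what a row does not reach is not made up. A row lasts 1/8 s, in which the tool goes at most 62.5 mm and 10.7 degrees, less where a joint would pass 70% of its speed; a pose out of reach is approached as far as the arm can. A call is refused whole if a number of a shift passes 0.0625 or a number of a turn 0.188, either way. A call with a gripper value outside its range is refused whole. The fingers move at their own pace and stop on an object; "grip_force" is the grip in N (left out, the last holds). Time passes only in rows, so rows that do not move let the fingers close. It gives the time, the measured TCP pose, the force, the opening and the grip force at its end, in the units of the state.
- env.observe(): the state, without advancing time (a new reading comes with each control period).
- viewer.get_image(name): name is "side" or "top" or "wrist"; returns (picture, depth): 420x560x3 uint8, red, green, blue; 420x560 float32, m along the optical axis (not along the pixel's ray), 0 where there is no reading.
- viewer.calibration(name): a dict with "fx", "fy", "cx", "cy" (pixels), "R" (3x3) and "t" (3): a world point X has camera coordinates R X + t. Camera axes: x right, y down, z forward; pixel columns grow to the right and rows downward; lengths in m; the calibration is good to about 2 mm. The wrist camera is an equidistant fisheye: a pixel r from the principal point sees the ray r / f radians off the axis. A picture is of the moment at which its call begins: read the wrist's pose just before it. calibration takes no time and is no camera call; for the wrist camera it gives the pose at the moment of the call.
- env.close_job(): hands the job in; it is judged then, once.
Trained networks look in the newest picture that a camera, given by its name, has taken for a name from the list of things; names that differ only in an ending like _2 or _b are one class to them, and where a whole thing is asked for, a point or a joint stands for the part that bears it (a point fixed in the world has none). Each returns a list of dicts, best first, with "conf" (0 to 1); they miss things now and then, are a little off and sometimes report something else, mostly with a low value. They report only what shows in the picture. A call takes as long as a camera call. They do not tell look-alikes from the thing itself.
- recognise(camera, name): "extent" ([centre column, centre row, width, height] in pixels, round what is visible of it).
- pinpoint(camera, name): "pixel" ([column, row] in pixels: a listed point, or the origin of a listed thing).
The state is a dict: "time_s": time; "q": joint angles; "qvel": joint speeds; "joint_efforts": joint torques, N m; "position": TCP position; "tool_rot": TCP orientation; "ft_force": force on the tool from outside, world axes, zero at the start; "wrist_torque": the same for the moment, N m; "grip_width": finger opening in m; "gripper_force": force on a finger pad.
Only numpy, scipy, OpenCV 4.12 (cv2) and the standard library are available. Lean on these libraries where they do the work, as an engineer would, in place of code of your own. Each camera call takes 0.05 s, during which the arm holds its last target. There are 200 camera calls.

## Working session

There is one attempt and no reset: what is moved stays moved. The work goes in short steps, Python scripts to look and compute and a tool call to move; the robot and the scene stay as the last step left them, time stands still between calls to the robot, and variables do not carry over. Pictures are saved under pics/ and viewed, at most 10 in all, crops included, and the job is handed in when it is done.

Besides the shell and the picture viewer there is one more tool, called after "Call:" as name(argument=value, ...), one argument or row to a line, values as JSON. move_arm: Moves the arm, as the interface text tells. Its arguments: {"type":"object","properties":{"plan":{"type":"string"},"grip_force":{"type":"number"}},"required":["plan"]}

```bash
mkdir -p pics; cat > h.py <<'E'
from rig import env, viewer, recognise, pinpoint
import numpy as np, cv2
def shot(n,f):
    im,d=viewer.get_image(n); cv2.imwrite('pics/'+f,im[:,:,::-1]); np.save('pics/'+n+'.npy',d); return im,d
def world(n,px,d=None,z=None):
    c=viewer.calibration(n);R=np.array(c['R']);t=np.array(c['t'])
    r=np.array([(px[0]-c['cx'])/c['fx'],(px[1]-c['cy'])/c['fy'],1.])
    o=-R.T@t; v=R.T@r
    if z is not None: return o+v*(z-o[2])/v[2]
    return o+v*d
E
python3 - <<'E'
from h import *
for n in('top','side'):
    im,d=shot(n,n+'1.png')
    for o in('tote','tote_grip','tote_pick','adapter0'):
        print(n,o,[(np.round(p['pixel'],0),round(p['conf'],2)) for p in pinpoint(n,o)[:5]])
    p=pinpoint(n,'tote_grip')
    if p:
        u=p[0]['pixel'];print('grip',world(n,u,z=.146),d[int(u[1]),int(u[0])],world(n,u,d[int(u[1]),int(u[0])]))
    p=pinpoint(n,'tote_pick')
    if p: print('pick',world(n,p[0]['pixel'],z=.004))
E
```

```text
top tote [(array([288., 245.]), 0.91), (array([406., 231.]), 0.56)]
top tote_grip [(array([293., 243.]), 0.89), (array([123., 225.]), 0.18)]
top tote_pick [(array([327., 217.]), 0.96), (array([408., 232.]), 0.61), (array([264., 266.]), 0.56)]
top adapter0 [(array([294., 280.]), 0.63), (array([265., 266.]), 0.53), (array([276., 242.]), 0.52)]
grip [ 0.50810232 -0.07141406  0.146     ] 1.2578855 [ 0.50816564 -0.07141244  0.1453981 ]
pick [ 0.60186245 -0.17548812  0.004     ]
side tote []
side tote_grip [(array([295., 201.]), 0.78), (array([292., 230.]), 0.53)]
side tote_pick [(array([287., 205.]), 0.59), (array([239., 201.]), 0.27)]
side adapter0 [(array([298., 225.]), 0.57)]
grip [ 0.50923566 -0.06549041  0.146     ] 1.3329647 [ 0.51219637 -0.07062117  0.14108231]
pick [ 0.60782273 -0.17241444  0.004     ]
```

View pics/top1.png

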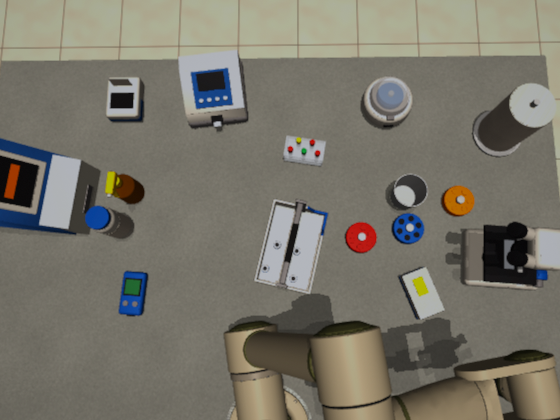

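View pics/side1.png

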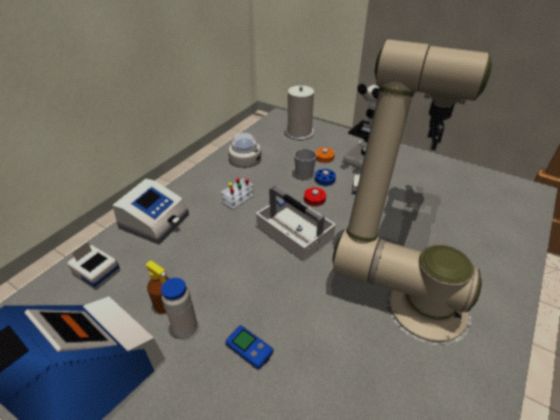

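```bash
python3 - <<'E'
from h import *
im=cv2.imread('pics/top1.png')[170:320,200:400]
cv2.imwrite('pics/crop.png',cv2.resize(im,(800,600),interpolation=3))
d=np.load('pics/top.npy')
# bar points: height 0.135-0.15 near grip
P=np.array([world('top',(u,v),d[v,u]) for v in range(170,320) for u in range(200,400) if d[v,u]>0])
m=(P[:,2]>.138)&(P[:,2]<.152)&(np.hypot(P[:,0]-.508,P[:,1]+.071)<.14)
Q=P[m];c=Q.mean(0);w,v=np.linalg.eigh(np.cov(Q[:,:2].T));a=v[:,1]
s=(Q[:,:2]-c[:2])@a;print(len(Q),c,a,np.degrees(np.arctan2(a[1],a[0])),s.min(),s.max(),np.std((Q[:,:2]-c[:2])@v[:,0]))
print('mid',c[:2]+a*(s.min()+s.max())/2)
E
```

```text
Traceback (most recent call last):
  File "h.py", line 6, in world
    c=viewer.calibration(n);R=np.array(c['R']);t=np.array(c['t'])
ValueError: time passes only in moves, steps and waits
```

View pics/crop.png

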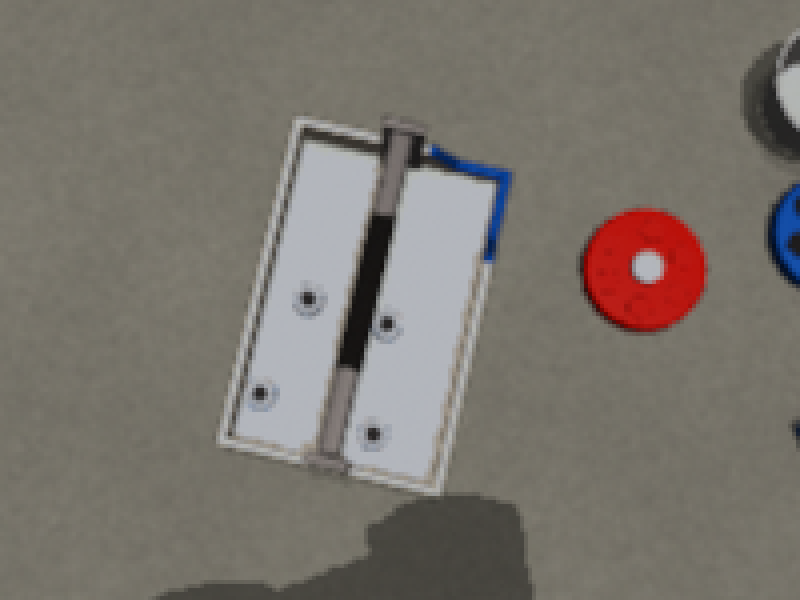

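The top view shows a single tote, centred at about (290, 245). Its bar runs up and slightly to the right, and the blue-edged corner is at about (327, 210). Four adapters show in the crop, at (308,298), (388,323), (260,393) and (372,434). The possible mistakes are the low-confidence detections at (406,231), the blue rotor, and (123,225), the canister. Neither has a bar handle, so I'm taking the tote at (293,243).

```bash
python3 - <<'E'
from h import *
d=np.load('pics/top.npy');c=viewer.calibration('top');R=np.array(c['R']);t=np.array(c['t'])
v,u=np.mgrid[170:320,200:400];D=d[170:320,200:400]
C=np.stack([(u-c['cx'])/c['fx']*D,(v-c['cy'])/c['fy']*D,D],-1)[D>0]
P=(C-t)@R
m=(P[:,2]>.138)&(P[:,2]<.154)&(np.hypot(P[:,0]-.508,P[:,1]+.071)<.14)
Q=P[m];c=Q.mean(0);w,V=np.linalg.eigh(np.cov(Q[:,:2].T));a=V[:,1]*np.sign(V[0,1]);b=np.array([-a[1],a[0]])
s=(Q[:,:2]-c[:2])@a;e=(Q[:,:2]-c[:2])@b
mid=c[:2]+a*(s.min()+s.max())/2+b*(e.min()+e.max())/2
print(len(Q),c,'yaw',np.degrees(np.arctan2(a[1],a[0])),s.min(),s.max(),e.min(),e.max(),'mid',mid)
print('pick pred',mid+a*.116-b*.076)
o=env.observe();print(o['time_s'],o['position'],np.round(o['tool_rot'],3),o['grip_width'])
E
```

```text
578 [ 0.5076746  -0.06587928  0.14597603] yaw -13.217959216181296 -0.1185704228274753 0.12091719515951849 -0.014606136622643241 0.014726167558405534 mid [ 0.50883063 -0.06608916]
pick pred [ 0.60437961 -0.16659981]
0.7 [ 0.19878087 -0.51282878  0.2313248 ] [[ 0.932  0.361 -0.   ]
 [ 0.361 -0.932 -0.   ]
 [-0.     0.    -1.   ]] 0.08512293491459719
```

Call:
move_arm(
  plan="0.0375 -0.0253 0 0 0 0 0.085;0.0375 -0.0253 0 0 0 0 0.085;0.0375 -0.0253 0 0 0 0 0.085;0.0375 -0.0253 0 0 0 0 0.085;0.0375 -0.0253 0 0 0 0 0.085;0.0375 -0.0253 0 0 0 0 0.085;0.0375 -0.0253 0 0 0 0 0.085;0.0375 -0.0253 0 0 0 0 0.085;0.0375 -0.0253 0 0 0 0 0.085;0.0375 -0.0253 0 0 0 0 0.085;0.0375 -0.0253 0 0 0 0 0.085;0.0375 -0.0253 0 0 0 0 0.085",
)

```text
time_s: 2.2
position: [0.5094, -0.0657, 0.2314]
tool_rot: [[0.932, 0.361, 0.0], [0.361, -0.932, -0.0], [0.0, 0.0, -1.0]]
ft_force: [0.3, -0.6, -0.2]
grip_width: 0.0846
gripper_force: 0.0
```

Call:
move_arm(
  plan="0 0 0 0 0 0.12 0.085;0 0 0 0 0 0.12 0.085;0 0 0 0 0 0.12 0.085;0 0 0 0 0 0.12 0.085;0 0 0 0 0 0.12 0.085;0 0 0 0 0 0 0.085;0 0 0 0 0 0 0.085",
)

```text
time_s: 3.08
position: [0.5086, -0.0671, 0.2313]
tool_rot: [[0.974, -0.226, 0.0], [-0.226, -0.974, -0.0], [0.0, 0.0, -1.0]]
ft_force: [-0.0, 0.1, 0.6]
grip_width: 0.0849
gripper_force: 0.0
```

```bash
python3 - <<'E'
from h import *
o=env.observe();T=np.array(o['tool_rot']);p=np.array(o['position']);print(o['time_s'],p,np.round(T,3),np.round(o['q'],1))
c=viewer.calibration('wrist');R=np.array(c['R']);t=np.array(c['t'])
im,d=shot('wrist','wrist1.png')
def ray(u):
    x=np.array(u)-[c['cx'],c['cy']];r=np.linalg.norm(x);th=r/c['fx'];return R.T@np.array([*(x/r*np.sin(th)),np.cos(th)])
o0=-R.T@t
for n,z in(('tote_grip',.135),('tote_pick',.004)):
    for q in pinpoint('wrist',n)[:2]:
        w=ray(q['pixel']);print(n,q['pixel'],q['conf'],o0+w*(z-o0[2])/w[2])
E
```

```text
3.075 [ 0.50864512 -0.06707141  0.23134459] [[ 0.974 -0.226  0.   ]
 [-0.226 -0.974 -0.   ]
 [ 0.     0.    -1.   ]] [-20.8  18.1  80.1   0.   81.8  82.3]
tote_grip [284.1, 175.2] 0.74 [ 0.53472309 -0.07564196  0.135     ]
tote_grip [280.9, 210.4] 0.73 [ 0.50783461 -0.06694096  0.135     ]
tote_pick [346.6, 73.2] 0.62 [ 0.60464712 -0.16524415  0.004     ]
```

View pics/wrist1.png

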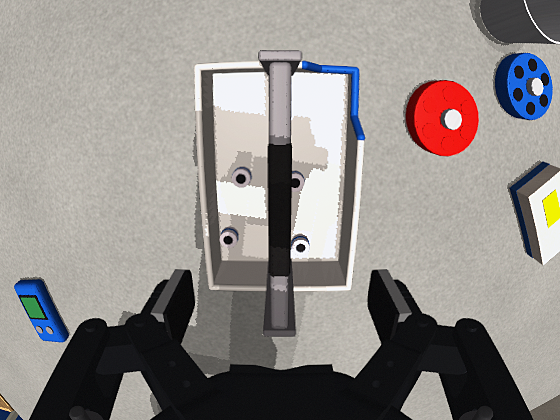

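The wrist view confirms the bar is aligned with the tool: the sleeve runs from row 145 to 275 at column 280, the blue corner is at (355,75), and all four adapters are inside. Grip and pick agree to 2 mm with the positions predicted from the top view, so I'll descend and grip.

Call:
move_arm(
  plan="0 0 0.02 0 0 0 0.085;0 0 0.02 0 0 0 0.085;0 0 0.02 0 0 0 0.085;0 0 0.02 0 0 0 0.085;0 0 0.02 0 0 0 0.085;0 0 0.01 0 0 0 0.085;0 0 0.005 0 0 0 0.085;0 0 0 0 0 0 0.085;0 0 0 0 0 0 0.05;0 0 0 0 0 0 0.03;0 0 0 0 0 0 0.02;0 0 0 0 0 0 0.01",
  grip_force=60,
)

```text
time_s: 4.72
position: [0.5087, -0.0671, 0.1165]
tool_rot: [[0.974, -0.228, 0.0], [-0.228, -0.974, -0.0], [0.0, -0.0, -1.0]]
ft_force: [-0.1, -0.3, 1.2]
grip_width: 0.0154
gripper_force: 58.9
```

Call:
move_arm(
  plan="0 0 0 0 0 0 0.005;0 0 0 0 0 0 0;0 0 0 0 0 0 0;0 0 0 0 0 0 0",
  grip_force=65,
)

```text
time_s: 5.22
position: [0.5087, -0.0671, 0.1165]
tool_rot: [[0.974, -0.228, 0.0], [-0.228, -0.974, -0.0], [0.0, 0.0, -1.0]]
ft_force: [-0.1, 0.9, 2.7]
grip_width: 0.0149
gripper_force: 63.6
```

Call:
move_arm(
  plan="0 0 -0.005 0 0 0 0;0 0 -0.01 0 0 0 0;0 0 -0.02 0 0 0 0;0 0 -0.025 0 0 0 0;0 0 -0.03 0 0 0 0;0 0 -0.03 0 0 0 0;0 0 -0.03 0 0 0 0;0 0 -0.03 0 0 0 0;0 0 -0.03 0 0 0 0;0 0 -0.03 0 0 0 0;0 0 -0.02 0 0 0 0;0 0 -0.01 0 0 0 0",
)

```text
time_s: 6.72
position: [0.5084, -0.067, 0.3874]
tool_rot: [[0.974, -0.228, 0.001], [-0.228, -0.974, -0.0], [0.001, 0.0, -1.0]]
ft_force: [-0.0, 0.0, -5.3]
grip_width: 0.015
gripper_force: 63.5
```

```bash
python3 - <<'E'
from h import *
o=env.observe();print(o['time_s'],o['position'],np.round(o['q'],1),o['ft_force'],o['wrist_torque'],o['grip_width'])
E
```

```text
6.725 [ 0.50844136 -0.06701564  0.38736077] [-20.8  14.4  60.1  -0.  105.4  82.4] [-0.03157272  0.04353042 -5.27940358] [-0.03854544 -0.0577004  -0.00391448] 0.014954018979855504
```

Call:
move_arm(
  plan="0 0 0 0.01 -0.01 0 0;0 0 0 0.015 -0.015 0 0;0 0 0 0.02 -0.02 0 0;0 0 0 0.02 -0.02 0 0;0 0 0 0.02 -0.02 0 0;0 0 0 0.015 -0.015 0 0;0 0 0 0.01 -0.01 0 0;0 0 0 0.01 -0.01 0 0;0 0 0 0.01 -0.01 0 0;0 0 0 0.01 -0.01 0 0;0 0 0 0.01 -0.01 0 0;0 0 0 0.01 -0.01 0 0",
)

```text
time_s: 8.22
position: [0.5086, -0.0671, 0.3863]
tool_rot: [[0.964, -0.238, -0.119], [-0.213, -0.958, 0.191], [-0.159, -0.159, -0.974]]
ft_force: [0.0, -0.5, -4.0]
grip_width: 0.015
gripper_force: 63.5
```

Call:
move_arm(
  plan="0 0 0 0.01 -0.01 0 0;0 0 0 0.01 -0.01 0 0;0 0 0 0.01 -0.01 0 0;0 0 0 0.01 -0.01 0 0;0 0 0 0.01 -0.01 0 0;0 0 0 0.01 -0.01 0 0;0 0 0 0.01 -0.01 0 0;0 0 0 0.01 -0.01 0 0;0 0 0 0.01 -0.01 0 0;0 0 0 0.01 -0.01 0 0;0 0 0 0.01 -0.01 0 0;0 0 0 0.01 -0.01 0 0",
)

```text
time_s: 9.72
position: [0.5087, -0.0671, 0.3863]
tool_rot: [[0.945, -0.257, -0.204], [-0.182, -0.927, 0.328], [-0.273, -0.273, -0.922]]
ft_force: [0.0, 0.4, -4.1]
grip_width: 0.0147
gripper_force: 63.5
```

```bash
python3 - <<'E'
from h import *
o=env.observe();print(o['time_s'],o['position'],np.round(o['q'],1),o['ft_force'],o['wrist_torque'],o['grip_width'])
T=np.array(o['tool_rot']);print(np.round(T,3),'tilt',np.degrees(np.arccos(-T[2,2])),'x down',np.degrees(np.arcsin(-T[2,0])),'-y down',np.degrees(np.arcsin(-T[2,1])))
E
```

```text
9.725 [ 0.50865096 -0.06711858  0.38633539] [-26.8  22.3  51.9  14.2 124.7  82.6] [ 0.03919801  0.37078708 -4.10432568] [-0.514594   -0.29965857  0.00283694] 0.014721112045304451
[[ 0.945 -0.257 -0.204]
 [-0.182 -0.927  0.328]
 [-0.273 -0.273 -0.922]] tilt 22.737081069741613 x down 15.858538313466077 -y down 15.862792504510995
```

Call:
move_arm(
  plan="0 0 0 0.0125 -0.0125 0 0;0 0 0 0.0125 -0.0125 0 0;0 0 0 0.0125 -0.0125 0 0;0 0 0 0.0125 -0.0125 0 0;0 0 0 0.0125 -0.0125 0 0;0 0 0 0.0125 -0.0125 0 0;0 0 0 0.0125 -0.0125 0 0;0 0 0 0.0125 -0.0125 0 0;0 0 0 0.0125 -0.0125 0 0;0 0 0 0.0125 -0.0125 0 0;0 0 0 0.0125 -0.0125 0 0;0 0 0 0.0125 -0.0125 0 0",
)

```text
time_s: 11.22
position: [0.5086, -0.0671, 0.3863]
tool_rot: [[0.907, -0.295, -0.302], [-0.12, -0.866, 0.486], [-0.405, -0.405, -0.82]]
ft_force: [-0.4, 1.0, -4.4]
grip_width: 0.0152
gripper_force: 63.6
```

Call:
move_arm(
  plan="0 0 0 0 0 0 0;0 0 0 0 0 0 0;0 0 0 0 0 0 0;0 0 0 0 0 0 0;0 0 0 0 0 0 0;0 0 0 0 0 0 0;0 0 0 0 0 0 0;0 0 0 0 0 0 0",
)

```text
time_s: 12.22
position: [0.5086, -0.0671, 0.3863]
tool_rot: [[0.907, -0.295, -0.301], [-0.12, -0.866, 0.486], [-0.404, -0.404, -0.821]]
ft_force: [-0.7, -0.5, -4.6]
grip_width: 0.015
gripper_force: 63.5
```

```bash
python3 - <<'E'
from h import *
o=env.observe();print(o['time_s'],o['position'],np.round(o['q'],1),np.round(o['qvel'],2),o['grip_width'])
T=np.array(o['tool_rot']);print('tilt',np.degrees(np.arccos(-T[2,2])))
w,_=shot('wrist','wrist2.png');s,_=shot('side','side2.png');t,_=shot('top','top2.png')
E
```

```text
12.225 [ 0.50862659 -0.06709072  0.3863142 ] [-29.1  26.6  49.1  22.5 133.4  85.4] [-0.04 -0.06 -0.   -0.    0.09  0.11] 0.015008754096706128
tilt 34.846129952683455
```

View pics/wrist2.png

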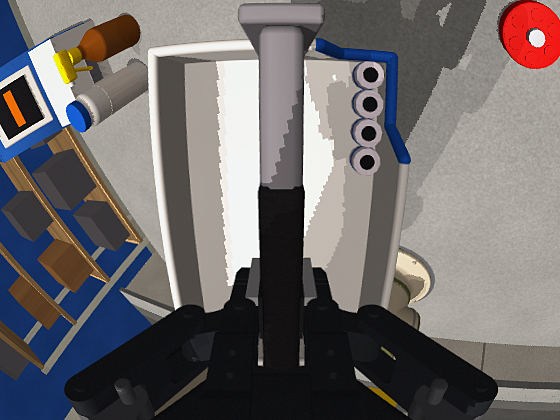

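View pics/side2.png

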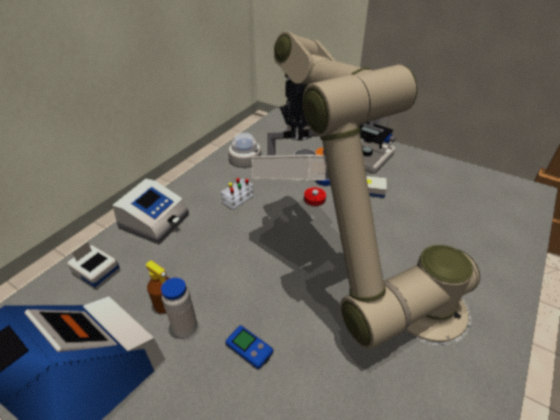

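View pics/top2.png

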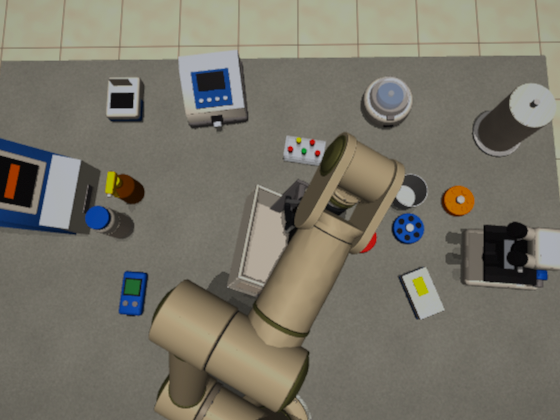

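The wrist view shows all four adapters in the blue-edged corner, in a row along its long wall at (368,75) to (366,162). The tote is held, steady and tilted 35°. In the top and side views the other objects haven't moved, though the arm partly hides the red rotor.

```bash
python3 -c "
from h import *
print(env.close_job())"
```

```text
the job is handed in; nothing more can be done
None
```

The job is handed in: the tote is held by its handle clear of the bench, steady and tipped 35° towards the blue-edged corner, with all four adapters in a row there, none spilled and nothing else visibly disturbed.

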